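# File the dried instrument cassette in its drawer

### The arm

A 6-joint arm with a two-finger parallel gripper is mounted at the origin on a cart in front of the work surface, level with it; the furniture and walls round the work are solid. World frame = base frame: x ahead of the robot, y to its left, z up, the work surface at z = 0. Lengths are in m, angles in degrees, forces in N, time in s.
With the tool pointing down it reaches from about 0.275 to 0.75 m from the base axis. Payload 10.2 kg.
Tool frame: the origin (TCP) lies midway between the tips of the shut fingers; the grasp point (between the pads) lies 19 mm behind it; z points along the fingers, y is the line along which they close (so a half turn about z gives the same grasp; the last joint's range is limited). The gripper opens to 88 mm and grips with 3 to 60 N. Pads are 18 mm wide; open, the fingers measure 123 mm over their backs; the gripper's body (75 mm by 187 mm) begins 45 mm behind the grasp point.
Start: joints at [-82.586, 17.928, 85.812, -0, 76.261, -12.8], TCP at [0.181, -0.493, 0.239] pointing down, gripper open.
Joint ranges: [-168.41, 168.41], [-55.51, 124.54], [10.69, 146.95], [-70.63, 250.63], [1, 178], [-165.06, 165.06]. Speed limits (degrees/s): [136.94, 136.94, 172.46, 180, 180, 180].

### API

Orientations are given as [roll, pitch, yaw] about the fixed x, y, z axes, in that order (R = Rz(yaw) Ry(pitch) Rx(roll)).
In Python, from rig import robot gives the robot as it stands. The module is installed in compiled form; this text tells all that it offers.
- The arm moves only by the tool play_rows, never from a script. Its argument "plan" is text: rows parted by semicolons, each of 4 numbers parted by spaces: the shift along the world's x, y, z scaled (see below), then the turn about the world's z scaled (see below). In form: tx ty tz turn; .... A call has 1 to 10 rows; each row shifts and turns the commanded pose from where the row before left it; what a row does not reach is not made up. The controller multiplies each number of a shift by 0.025 m and each number of a turn by 4 degrees. A row lasts 1/12 s, in which the tool goes at most 41.7 mm and 7.16 degrees, less where a joint would pass 70% of its speed; a pose out of reach is approached as far as the arm can. A call with a number of a shift or a turn outside -1 to 1 is refused whole. A call with a gripper value outside its range is refused whole. "jaw" is the opening, from 0 (shut) to 1 (fully open), set as the call begins (left out, the last holds). The fingers move at their own pace and stop on an object; "newtons" is the grip in N (left out, the last holds). Time passes only in rows, so rows that do not move let the fingers close. It gives the time, the measured TCP pose, the force, the opening and the grip force at its end, in the units of the state.
- robot.state(): the state, without advancing time (a new reading comes with each control period).
- robot.get_image(name): name is "side" or "top"; returns a dict with "frame" (384x512x3 uint8, red, green, blue), "fx", "fy", "cx", "cy" (pixels), "view" (4x4, takes a point from world to camera coordinates). Camera axes: x right, y down, z forward; pixel columns grow to the right and rows downward; lengths in m; the calibration is good to about 2 mm. A picture is of the moment at which its call begins. There is no depth.
- robot.job_done(): hands the job in; it is judged then, once.
The state is a dict: "clock": time; "qpos": joint angles; "dq": joint speeds; "joint_torque": joint torques, N m; "eef_pos": TCP position; "tcp_rot": TCP orientation; "wrist_force": force on the tool from outside, world axes, zero at the start; "torque": the same for the moment, N m; "finger_gap": opening from 0.0 (shut) to 1.0 (fully open); "gripper_force": force on a finger pad.
Only numpy, scipy, OpenCV 4.12 (cv2) and the standard library are available. Lean on these libraries where they do the work, as an engineer would, in place of code of your own. Each camera call takes 0.05 s, during which the arm holds its last target. There are 200 camera calls.

### The job

Take the steel instrument cassette out of the drying rack, where it stands on end, and set it down on one of its long edges on the counter, because the drawer is too low for it on end. Let go, take it again from above by its upper long edge, stand it in the empty front slot of the open drawer and slide the drawer fully shut. Do not let the cassette fall over onto its flat side, and leave the timer, dish, brush, needle holder and tissue box where they are.

Things in the scene. Friction and masses are not known exactly. Their poses are not given: they have to be found in the camera images.
- cassette: closed stainless instrument cassette with perforated lid, 86 (own x, width) x 171 (own y, length) x 29 mm (own z, thickness, towards the lid), about 0.38 kg. Origin: centre of its underside face. At the start it stands on end in the rack, own y up, latch edge (-x) on the side towards the robot and the cabinet
- cassette_mid (a point): middle of the cassette, axes as the body's. The solid part reaches 39.5 mm from here along own x, 85.5 mm along own y, 13 mm along own z, either way: standing on a long edge, this point is 40 mm above what it stands on and the upper long edge 80 mm
- rack: fixed stainless drying rack: drip tray 130 (own x) x 180 mm (own y) with four wire hoops, each 104 mm wide along x and 77 mm high, at y = -60, -20, 20, 60 mm: three slots 34 mm wide that run along x. Origin on the counter under its centre, z up. The cassette stands in the middle slot, its foot 12 mm and its upper end 183 mm above the counter; the other slots are empty
- unit: fixed white countertop cabinet with one drawer, 205 deep (own x) x 236 wide (own y) x 137 mm high. Origin at counter height, at the middle of its front opening; own x points into the cabinet, z up. Two small cups up to 70 mm tall stand on its top, 120 mm or more behind the front
- drawer (a joint): how far the drawer is out of the cabinet, m: 0 is fully shut, 0.18 the stop; it starts 0.15 to 0.175 out. It slides along the unit's own x, with about 2 N of friction, and stays where it is left
- slot (a point): empty front slot of the drawer: its middle on the drawer floor, 26 mm above the counter; moves with the drawer; axes as the unit's. It takes the cassette on a long edge, length along y: 38 mm wide in x between two bent-wire dividers 43 mm high, 204 mm long in y between the drawer's side walls, 92 mm high. The inner face of the drawer's front is 50 mm away towards -x, its top 110 mm above the floor
- drawer_face (a point): point on the outer face of the drawer's front panel (236 mm wide), at mid width, 118 mm above the counter, 18 mm below the panel's top. Own x points into the cabinet. The panel is flat here; its bar handle sticks out 35 mm, at 52 mm above the counter. Pushing here along own x shuts the drawer, with its front 16 mm before the cabinet's
- bench_timer: round blue mechanical bench timer, 66 mm across, 44 high, origin under its centre; loose bystander between rack and cabinet
- kidney_dish: stainless kidney dish, 95x201x33 mm, origin under its centre; loose bystander left of the rack
- scrub_brush: long scrub brush, 18x172x26 mm, origin under its centre; loose bystander in front of the rack
- tissues: tissue box, 117x231x126 mm, origin under its centre; loose bystander at the back
- filed_cassette (a point): middle of an equal cassette already filed in the drawer's rear slot, on its long edge; fixed to the drawer. It lies 72 mm behind the front slot's middle (+x) and its upper edge 84 mm above the drawer floor
- needle_holder: steel needle holder with finger rings, 165x67x6 mm, lying flat at the right front edge; loose bystander
- free_counter (a point): a point on the counter's top between the rack and the open drawer, always free for 90 mm all round: a good place to set the cassette down, though any free part of the counter will do
Not all that is in view belongs to the job. Leave any green look-alike of the cassette alone.

How it is judged (in metres and radians):
On the way:
1. the cassette stands on a long edge on the counter, outside the rack and the drawer, and is let go ((angle between cassette's own x axis and vertical below 0.15 rad or angle between cassette's own x axis and vertical above 2.99 rad) and height (world z) of cassette_mid below 0.047 m and horizontal distance between cassette_mid and rack above 0.08 m and linear speed of cassette below 0.03 m/s and contact force between cassette and the fingers below 0.1 N), for 0.2 s.
At the end, for the whole second after the job is handed in: the drawer is shut to within 6 mm, and the cassette stands at rest on a long edge on the drawer's floor, between the dividers of the front slot (middle within 18 mm of the slot's middle in depth and 30 mm in width, leaning less than 0.35 rad, either edge down, lid facing either way) (value of joint drawer below 0.006 m and x of cassette_mid in the frame of slot between -0.018 and 0.018 m and y of cassette_mid in the frame of slot between -0.03 and 0.03 m and z of cassette_mid in the frame of slot between 0.03 and 0.05 m and angle between the x axis of cassette and the z axis of slot, either way round below 0.35 rad and angle between the y axis of cassette and the y axis of slot, either way round below 0.2 rad and linear speed of cassette below 0.03 m/s); the robot touches nothing.
It fails at once if the cassette falls over and lies on a flat side ((angle between cassette's own z axis and vertical below 0.4 rad or angle between cassette's own z axis and vertical above 2.74 rad) and contact force between cassette and the fingers below 0.1 N).
It fails at once if a loose bystander (timer, kidney dish, brush, needle holder or tissue box) is shifted by more than 30 mm (distance of any of bench_timer, kidney_dish, scrub_brush, tissues, needle_holder from where it was at the start of the episode above 0.03 m).
It also fails if it takes over 70 s, if anything falls off the work surface, if the arm or the gripper's body presses on something with over 40 N, if the wrist force passes 120 N, or if a joint passes its speed limit or range.

## Working session

There is one attempt and no reset: what is moved stays moved. The work goes in short steps, Python scripts to look and compute and a tool call to move; the robot and the scene stay as the last step left them, time stands still between calls to the robot, and variables do not carry over. Pictures are saved under pics/ and viewed, at most 10 in all, crops included, and the job is handed in when it is done.

Besides the shell and the picture viewer there is one more tool, called after ">>>" as a command line: name --argument value ..., lists and objects as JSON in quotes. play_rows: Moves the arm, as the interface text tells. Shifts and turns lie within -1 to 1; 1 stands for 0.025 m of shift or 4 degrees of turn. Its arguments: {"type":"object","properties":{"plan":{"type":"string"},"jaw":{"type":"number"},"newtons":{"type":"number"}},"required":["plan"]}

```bash
mkdir -p pics; cat > h.py <<'E'
import numpy as np,cv2
from rig import robot
def shot(n,f):
    im=robot.get_image(n); cv2.imwrite('pics/'+f,im['frame'][:,:,::-1]); return im
def ray(im,u,v,z=None,x=None,y=None):
    V=np.array(im['view']);R=V[:3,:3];c=-R.T@V[:3,3]
    d=R.T@np.array([(u-im['cx'])/im['fx'],(v-im['cy'])/im['fy'],1])
    i,val=(2,z) if z is not None else (0,x) if x is not None else (1,y)
    return c+d*(val-c[i])/d[i]
def proj(im,p):
    V=np.array(im['view']);q=V[:3,:3]@np.array(p)+V[:3,3]
    return [im['fx']*q[0]/q[2]+im['cx'],im['fy']*q[1]/q[2]+im['cy']]
E
python3 - <<'E'
from h import *
import pickle
d={}
for n in('top','side'):
    im=shot(n,n+'0.png');d[n]=im
    V=np.array(im['view']);print(n,-V[:3,:3].T@V[:3,3],V[2,:3],im['fx'])
pickle.dump(d,open('cal.pkl','wb'))
print(robot.state())
E
```

```text
top [ 0.27111293 -0.00536625  1.43847576] [ 0.2209015   0.0161607  -0.97516222] 401.7056602409782
side [ 0.56121393 -1.19477111  1.11199029] [-0.00811906  0.76148133 -0.648136  ] 382.60546349635615
{'clock': 0.1, 'qpos': array([-8.25862484e+01,  1.79538151e+01,  8.58480915e+01, -6.55430262e-04,
        7.62598439e+01, -1.28000841e+01]), 'dq': array([ 0.06715595, -0.12844001, -0.12925739, -0.07671127,  0.00191178,
       -0.00485639]), 'joint_torque': array([ 2.24671960e-03, -4.02810931e+01, -2.52642739e+01,  6.94653438e-02,
        3.42680910e-02, -5.86006081e-05]), 'eef_pos': array([ 0.18135701, -0.49245824,  0.23825022]), 'tcp_rot': array([-1.79939643e+02, -1.30601412e-02,  2.02139849e+01]), 'wrist_force': array([ 0.10765154, -0.12925636, -0.16157142]), 'torque': array([-0.05738318, -0.02014496, -0.02238157]), 'gripper_force': 0.0, 'finger_gap': 0.9993590792522734}
```

View pics/top0.png

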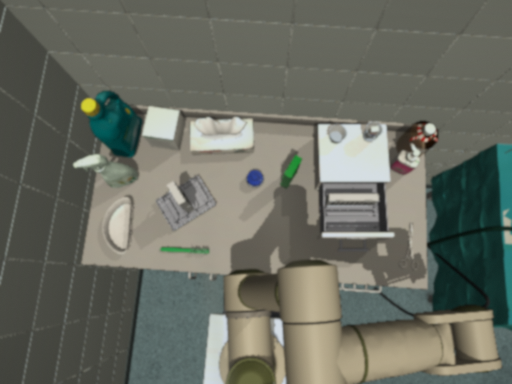

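View pics/side0.png

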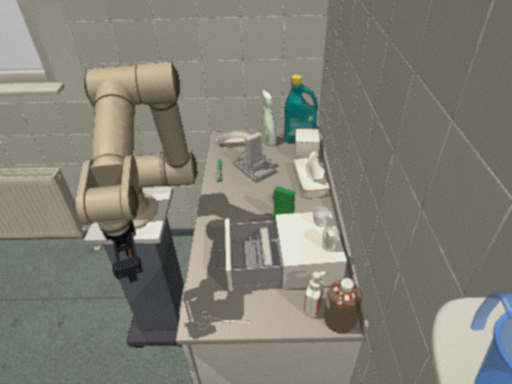

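```bash
python3 - <<'E'
from h import *
a=cv2.imread('pics/top0.png');b=cv2.imread('pics/side0.png')
A=a[160:235,140:240];B=a[175:250,305:405];C=b[110:185,215:315];D=b[210:297,210:326]
r=lambda i:cv2.resize(i,(400,300),interpolation=cv2.INTER_CUBIC)
cv2.imwrite('pics/m.png',np.vstack([np.hstack([r(A),r(B)]),np.hstack([r(C),r(D)])]))
import pickle;d=pickle.load(open('cal.pkl','rb'));t=d['top']
for n,p in dict(rack=(187,203),timer=(255,178),brush=(185,250),dish=(122,223),green=(291,170)).items(): print(n,ray(t,*p,z=0.02))
E
```

```text
rack [0.52632433 0.27654922 0.02      ]
timer [0.63605827 0.03947598 0.02      ]
brush [0.3591302  0.26500398 0.02      ]
dish [0.43806275 0.49910515 0.02      ]
green [ 0.67549621 -0.08983144  0.02      ]
```

View pics/m.png

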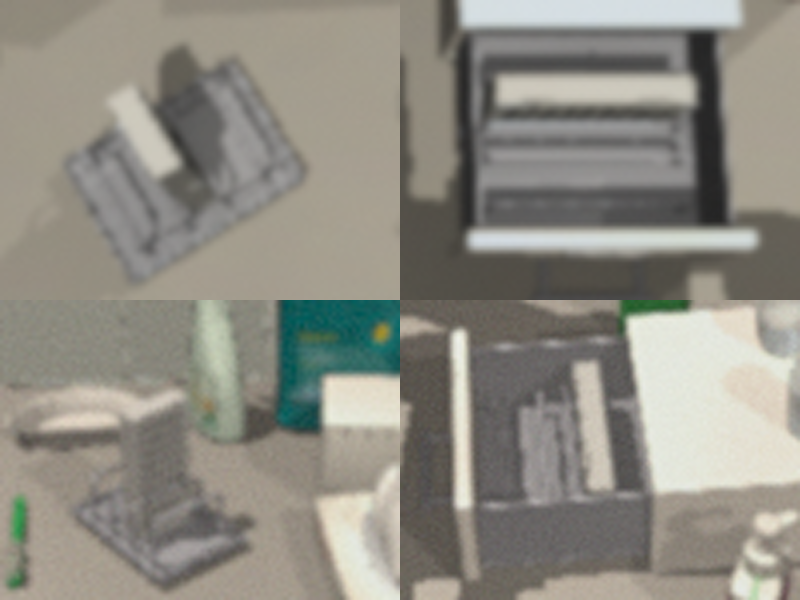

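```bash
python3 - <<'E'
from h import *
import pickle;d=pickle.load(open('cal.pkl','rb'));t=d['top'];s=d['side']
def q(P,o,z,name):
    R=np.array([ray(t,p[0]/4+o[0]-.375,p[1]/4+o[1]-.375,z=z) for p in P])[:,:2]
    print(name,R.round(4).tolist(),'mean',R.mean(0).round(4));
    e=np.roll(R,-1,0)-R; print('  len',np.linalg.norm(e,axis=1).round(3),'ang',np.degrees(np.arctan2(e[:,1],e[:,0])).round(1));return R
q([(108,100),(132,86),(183,165),(157,180)],(140,160),.183,'cass')
q([(68,160),(232,57),(307,172),(137,283)],(140,160),.008,'rack')
q([(68,231),(357,231),(357,250),(68,250)],(305,175),.136,'panel')
q([(95,75),(297,77),(297,107),(95,105)],(305,175),.110,'filed')
q([(60,26),(342,26)],(305,175),.137,'cabinet front top')
q([(86,140),(280,140),(280,163),(86,163)],(305,175),.069,'slot dividers?')
# side crop C: cassette top centre; predicted
print('side pred cass top', [ (np.array(proj(s,(0.536+0,0.296,.183)))-[215,110])*4+[0,300] ])
E
```

```text
cass [[0.5522, 0.3162], [0.5651, 0.2983], [0.5035, 0.2501], [0.4899, 0.2693]] mean [0.5277 0.2835]
  len [0.022 0.078 0.024 0.078] ang [ -54.2 -142.   125.1   36.9]
rack [[0.5331, 0.3904], [0.6399, 0.252], [0.5374, 0.1728], [0.4262, 0.3147]] mean [0.5342 0.2825]
  len [0.175 0.13  0.18  0.131] ang [ -52.4 -142.4  128.1   35.3]
panel [[0.4396, -0.1933], [0.4561, -0.4273], [0.4407, -0.4272], [0.4242, -0.1939]] mean [ 0.4402 -0.3104]
  len [0.235 0.015 0.234 0.015] ang [-86.  179.8  94.    2.1]
filed [[0.5768, -0.215], [0.5871, -0.3855], [0.5611, -0.3856], [0.5509, -0.2159]] mean [ 0.569  -0.3005]
  len [0.171 0.026 0.17  0.026] ang [ -86.5 -179.7   93.5    1.9]
cabinet front top [[0.6104, -0.1803], [0.6269, -0.415]] mean [ 0.6187 -0.2976]
  len [0.235 0.235] ang [-86.  94.]
slot dividers? [[0.5281, -0.2156], [0.5399, -0.3829], [0.5198, -0.383], [0.508, -0.2163]] mean [ 0.524  -0.2995]
  len [0.168 0.02  0.167 0.02 ] ang [ -86.  -179.6   94.     2. ]
side pred cass top [array([159.6831647 , 394.91467054])]
```

>>> play_rows --plan "0.4 0.97 0.1 0.13; 0.43 0.97 0.1 0.13; 0.43 0.97 0.1 0.13; 0.43 0.97 0.1 0.13; 0.43 0.97 0.1 0.13; 0.43 0.97 0 0.13; 0.43 0.97 0 0.13; 0.43 0.97 0 0.13; 0.43 0.97 0 0.13; 0.43 0.97 0 0.13" --jaw 1 --newtons 20

```text
clock: 0.93
eef_pos: [0.2883, -0.2488, 0.2511]
tcp_rot: [-180.0, -0.0, 25.4]
wrist_force: [0.3, 0.5, 0.2]
finger_gap: 1.001
gripper_force: 0.0
```

>>> play_rows --plan "0.43 0.97 0 0.13; 0.43 0.97 0 0.13; 0.43 0.97 0 0.13; 0.43 0.97 0 0.13; 0.43 0.97 0 0.13; 0.43 0.97 0 0.13; 0.43 0.97 0 0.13; 0.43 0.97 0 0.13; 0.43 0.97 0 0.13; 0.43 0.97 0 0.13"

```text
clock: 1.77
eef_pos: [0.3958, -0.0063, 0.2511]
tcp_rot: [-180.0, 0.0, 30.6]
wrist_force: [0.1, -0.4, 1.2]
finger_gap: 1.001
gripper_force: 0.0
```

>>> play_rows --plan "0.43 0.97 0 0.13; 0.43 0.97 0 0.13; 0.43 0.97 0 0.13; 0.43 0.97 0 0.13; 0.43 0.97 0 0.13; 0.43 0.97 0 0.13; 0.43 0.97 0 0.13; 0.43 0.97 0 0.13; 0.43 0.97 0 0.13; 0 0 0 0"

```text
clock: 2.6
eef_pos: [0.493, 0.2136, 0.2504]
tcp_rot: [-179.9, 0.0, 35.5]
wrist_force: [0.4, -0.4, 0.0]
finger_gap: 1.002
gripper_force: 0.0
```

>>> play_rows --plan "0.4 0.8 0 0.13; 0.4 0.8 0 0.13; 0.4 0.8 0 0.13; 0.2 0.4 0 0.1; 0 0 -0.8 0; 0 0 -0.8 0; 0 0 -0.8 0; 0 0 -0.8 0; 0 0 -0.8 0; 0 0 0 0"

```text
clock: 3.43
eef_pos: [0.5256, 0.2794, 0.1473]
tcp_rot: [-179.9, 0.4, 37.2]
wrist_force: [-0.3, -0.3, -0.2]
finger_gap: 1.003
gripper_force: 0.0
```

```bash
python3 - <<'E'
from h import *
t=shot('top','t1.png');s=shot('side','s1.png')
r=lambda i:cv2.resize(i,(400,300),interpolation=cv2.INTER_CUBIC)
a=cv2.imread('pics/t1.png')[160:235,140:240];b=cv2.imread('pics/s1.png')[100:190,200:320]
cv2.imwrite('pics/m1.png',np.hstack([r(a),r(b)]))
print(robot.state()['eef_pos'],robot.state()['wrist_force'])
E
```

```text
[0.52732735 0.28014248 0.15143755] [ 0.25773536 -0.3356394  -0.08201811]
```

View pics/m1.png

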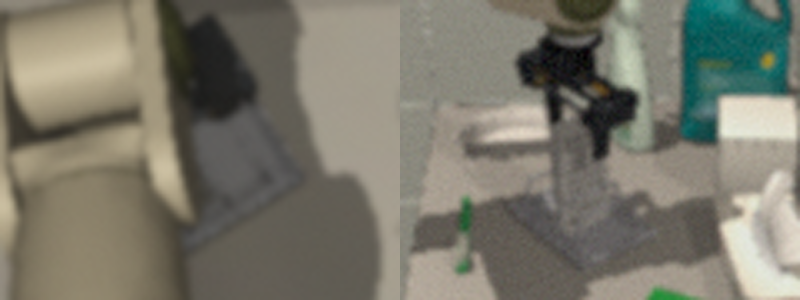

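The fingers (about (560,120) and (600,140) in the right half) straddle the cassette's upper end, with free space on both sides. I shift 3 mm and close.

>>> play_rows --plan "0 0.13 0 0.05; 0 0 0 0; 0 0 0 0; 0 0 0 0; 0 0 0 0; 0 0 0 0; 0 0 0 0; 0 0 0 0; 0 0 0 0; 0 0 0 0" --jaw 0 --newtons 25

```text
clock: 4.37
eef_pos: [0.5274, 0.2837, 0.1512]
tcp_rot: [180.0, 0.0, 37.5]
wrist_force: [0.3, -0.5, -0.6]
finger_gap: 0.299
gripper_force: 24.9
```

>>> play_rows --plan "0 0 0.6 0; 0 0 0.8 0; 0 0 0.8 0; 0 0 0.8 0; 0 0 0.8 0; 0 0 0.4 0; -0.1 -0.5 0 0; -0.15 -0.8 0 0.3; -0.15 -0.8 0 0.6; -0.15 -0.8 0 0.8"

```text
clock: 5.2
eef_pos: [0.513, 0.2106, 0.2552]
tcp_rot: [-179.9, 0.1, 44.4]
wrist_force: [-0.4, 0.0, -3.4]
finger_gap: 0.298
gripper_force: 24.9
```

>>> play_rows --plan "-0.2 -0.9 0 0.9; -0.2 -0.9 0 0.9; -0.2 -0.9 0 0.9; -0.2 -0.9 0 0.9; -0.2 -0.9 0 0.9; -0.2 -0.9 0 0.9; -0.2 -0.9 0 0.9; -0.2 -0.9 0 0.9; -0.2 -0.9 0 0.9; -0.2 -0.9 0 0.9"

```text
clock: 6.03
eef_pos: [0.463, -0.0146, 0.2555]
tcp_rot: [-179.9, -0.0, 80.4]
wrist_force: [0.0, 0.4, -2.8]
finger_gap: 0.296
gripper_force: 24.9
```

>>> play_rows --plan "-0.1 -0.7 0 0.8; -0.1 -0.7 0 0.8; -0.1 -0.6 0 0.8; -0.1 -0.4 0 0.7; 0 0 -0.9 0.3; 0 0 -0.9 0; 0 0 -0.9 0; 0 0 -0.9 0; 0 0 -0.8 0; 0 0 -0.1 0"

```text
clock: 6.87
eef_pos: [0.4517, -0.0729, 0.1403]
tcp_rot: [-179.6, -0.2, 93.8]
wrist_force: [-1.0, 0.7, -3.4]
finger_gap: 0.297
gripper_force: 24.9
```

>>> play_rows --plan "0 0 -0.1 0; 0 0 0 0" --newtons 12

```text
clock: 7.03
eef_pos: [0.4538, -0.0738, 0.1416]
tcp_rot: [180.0, 0.0, 93.9]
wrist_force: [0.4, 1.3, -3.7]
finger_gap: 0.293
gripper_force: 11.9
```

>>> play_rows --plan "0 0 -0.12 0; -0.02 0.28 0.03 0; -0.02 0.28 0.04 0; -0.02 0.28 0.05 0; -0.02 0.28 0.04 0; -0.02 0.28 0.01 0; -0.02 0.28 0 0; -0.02 0.28 0 0; -0.02 0.28 -0.02 0; 0 0 0 0" --newtons 10

```text
clock: 7.87
eef_pos: [0.4493, -0.0164, 0.1417]
tcp_rot: [-180.0, -0.0, 93.9]
wrist_force: [1.3, -0.9, 1.0]
finger_gap: 0.301
gripper_force: 10.0
```

```bash
python3 - <<'E'
from h import *
s=shot('side','s2.png')
cv2.imwrite('pics/m2.png',cv2.resize(cv2.imread('pics/s2.png')[90:290,150:350],(600,600),interpolation=cv2.INTER_CUBIC))
print(robot.state()['eef_pos'],robot.state()['wrist_force'])
E
```

```text
[ 0.44941018 -0.01695637  0.1417692 ] [-0.13466509 -0.26303892  0.77443491]
```

View pics/m2.png

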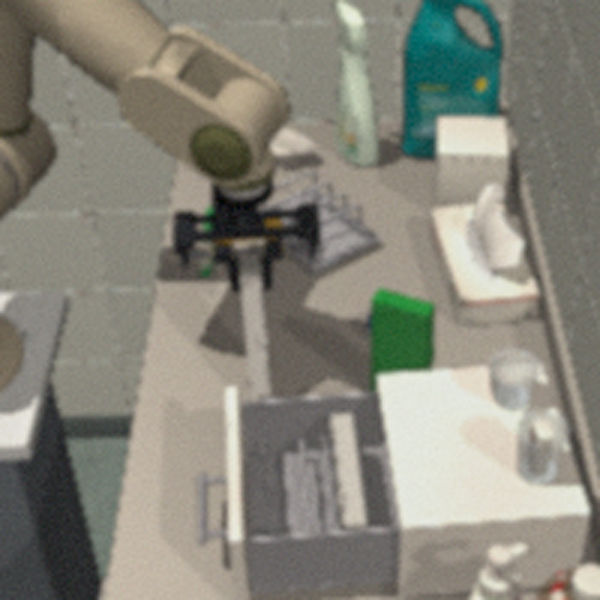

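The cassette (light strip from (255,265) to (260,395)) tilts about its foot between the fingers, and the foot has stayed put. I carry on along the arc.

>>> play_rows --plan "-0.02 0.37 -0.06 0; -0.03 0.37 -0.07 0; -0.02 0.37 -0.09 0; -0.03 0.35 -0.12 0; -0.02 0.35 -0.13 0; -0.02 0.34 -0.15 0; -0.02 0.33 -0.18 0; -0.02 0.32 -0.19 0; -0.02 0.31 -0.21 0; 0 0 0 0"

```text
clock: 8.75
eef_pos: [0.444, 0.0615, 0.1109]
tcp_rot: [-179.9, -0.0, 93.9]
wrist_force: [0.9, 0.5, -2.1]
finger_gap: 0.298
gripper_force: 10.0
```

>>> play_rows --plan "-0.02 0.3 -0.23 0; -0.02 0.28 -0.25 0; -0.02 0.26 -0.26 0; -0.02 0.25 -0.28 0; -0.02 0.24 -0.29 0; -0.01 0.22 -0.3 0; -0.01 0.2 -0.32 0; -0.01 0.18 -0.33 0; -0.01 0.17 -0.33 0; 0 0 0 0"

```text
clock: 9.58
eef_pos: [0.4403, 0.1132, 0.0456]
tcp_rot: [-179.9, -0.0, 93.9]
wrist_force: [0.4, 1.1, -2.5]
finger_gap: 0.3
gripper_force: 10.0
```

```bash
python3 - <<'E'
from h import *
s=shot('side','s3.png')
cv2.imwrite('pics/m3.png',cv2.resize(cv2.imread('pics/s3.png')[90:290,150:350],(600,600),interpolation=cv2.INTER_CUBIC))
print(robot.state()['eef_pos'],robot.state()['wrist_force'])
E
```

```text
[0.44045831 0.11291571 0.04625196] [ 1.06337026 -0.17799743 -3.00552573]
```

View pics/m3.png

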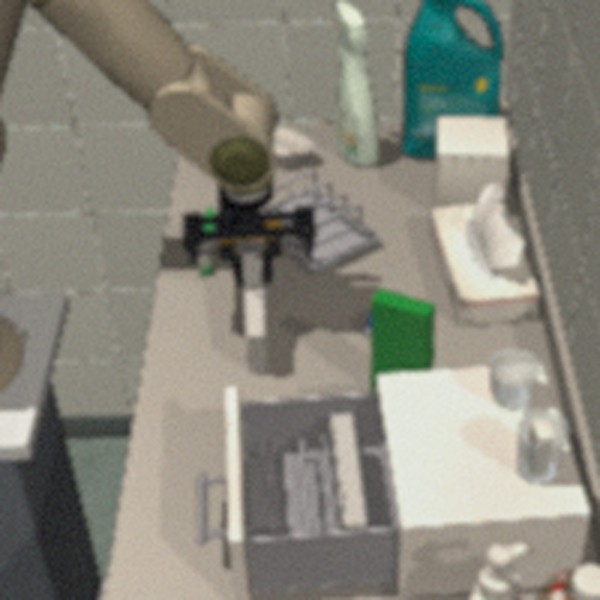

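The cassette lies almost level (top edge about (255,290)–(255,330), foot at about (270,370)). I finish the last 10° and press lightly.

>>> play_rows --plan "0 0.14 -0.34 0; 0 0.12 -0.35 0; 0 0.08 -0.35 0; 0 0 0 0; 0 0 -0.04 0; 0 0 -0.04 0; 0 0 0 0"

```text
clock: 10.22
eef_pos: [0.441, 0.1212, 0.0194]
tcp_rot: [-180.0, -0.0, 93.8]
wrist_force: [-3.8, 0.7, 6.8]
finger_gap: 0.296
gripper_force: 10.0
```

>>> play_rows --plan "0 0 0.04 0; 0 0 0 0; 0 0 0 0; 0 0 0 0; 0 0 0 0; 0 0 0 0; 0 0 0 0" --jaw 0.6

```text
clock: 10.8
eef_pos: [0.4411, 0.1211, 0.0202]
tcp_rot: [-180.0, -0.0, 93.8]
wrist_force: [-0.2, -0.4, -0.1]
finger_gap: 0.601
gripper_force: 0.0
```

>>> play_rows --plan "0 0 0.3 0; 0 0 0.6 0; 0 0 0.9 0; 0 0 0.9 0; 0 0 0.9 0; 0 0 0.9 0; 0 0.8 0.9 0; 0 0.9 0.9 0; 0 0.9 0 0; 0 0 0 0"

```text
clock: 11.63
eef_pos: [0.4413, 0.1887, 0.1795]
tcp_rot: [179.8, -0.1, 94.0]
wrist_force: [0.1, -0.9, -0.7]
finger_gap: 0.599
gripper_force: 0.0
```

```bash
python3 - <<'E'
from h import *
a=shot('top','t4.png');s=shot('side','s4.png')
r=lambda i:cv2.resize(i,(400,400),interpolation=cv2.INTER_CUBIC)
cv2.imwrite('pics/m4.png',np.hstack([r(cv2.imread('pics/t4.png')[180:280,210:310]),r(cv2.imread('pics/s4.png')[130:230,180:280])]))
print(robot.state()['eef_pos'],robot.state()['wrist_force'])
E
```

```text
[0.44081465 0.18632364 0.1779493 ] [-0.18132499 -1.00513903 -0.47645664]
```

View pics/m4.png

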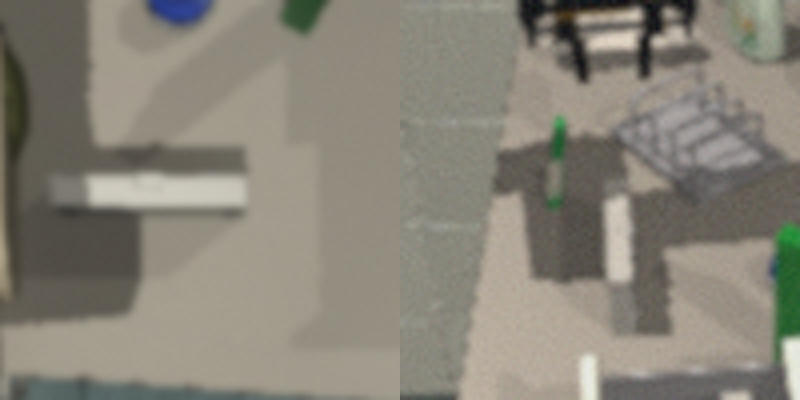

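The cassette stands free on its long edge: its top edge spans (52,175)–(246,208) in the left crop, with the latch at about (148,180).

```bash
python3 - <<'E'
from h import *
import pickle;t=pickle.load(open('cal.pkl','rb'))['top']
P=[(52,178),(246,174),(246,206),(52,208)]
R=np.array([ray(t,p[0]/4+210-.375,p[1]/4+180-.375,z=.08) for p in P])
print(R.round(4),R.mean(0),np.linalg.norm(R[0]-R[1]))
s=pickle.load(open('cal.pkl','rb'))['side']
for p in [(614,185),(622,284)]: print(ray(s,(p[0]-400)/4+180,p[1]/4+130,z=.08))
E
```

```text
[[ 0.4513  0.1356  0.08  ]
 [ 0.4663 -0.0288  0.08  ]
 [ 0.4391 -0.0305  0.08  ]
 [ 0.4258  0.1333  0.08  ]] [0.44560913 0.05238943 0.08      ] 0.16507564656886542
[0.4391898  0.11858636 0.08      ]
[ 0.45396611 -0.04346422  0.08      ]
```

>>> play_rows --plan "0.05 -0.5 0 0; 0.05 -0.9 0 0; 0.05 -0.9 0 0; 0.05 -0.9 0 0; 0 -0.9 0 0; 0 -0.9 0 0; 0 -0.5 0 0; 0 0 -0.6 0; 0 0 -0.9 0; 0 0 -0.9 0" --jaw 0.6

```text
clock: 12.57
eef_pos: [0.4459, 0.0474, 0.1171]
tcp_rot: [180.0, 0.0, 93.8]
wrist_force: [0.7, -0.1, -0.2]
finger_gap: 0.603
gripper_force: 0.0
```

>>> play_rows --plan "0 0 -0.9 0; 0 0 -0.7 0; 0 0 -0.5 0; 0 0 -0.4 0; 0 0 -0.1 0; 0 0 0 0; 0 0 0 0"

```text
clock: 13.15
eef_pos: [0.4462, 0.0481, 0.0531]
tcp_rot: [180.0, 0.0, 93.8]
wrist_force: [-0.2, -0.4, -0.0]
finger_gap: 0.601
gripper_force: 0.0
```

>>> play_rows --plan "0 0 -0.08 0; 0 0 0 0; 0 0 0 0; 0 0 0 0; 0 0 0 0; 0 0 0 0; 0 0 0 0; 0 0 0 0; 0 0 0 0" --jaw 0 --newtons 35

```text
clock: 13.9
eef_pos: [0.4462, 0.0486, 0.0509]
tcp_rot: [180.0, 0.0, 93.9]
wrist_force: [-1.8, -0.7, 5.7]
finger_gap: 0.298
gripper_force: 35.0
```

>>> play_rows --plan "0 0 0.5 0; 0 0 0.8 0; 0 0 0.9 0; 0 0 0.9 0; 0 0 0.9 0; 0 0 0.9 0; 0 0 0.3 0; 0 0 0 0; 0 0 0 0"

```text
clock: 14.65
eef_pos: [0.4457, 0.0486, 0.1796]
tcp_rot: [-179.9, -0.0, 93.9]
wrist_force: [-0.1, -0.1, -3.5]
finger_gap: 0.294
gripper_force: 35.0
```

>>> play_rows --plan "0.4 0 0.5 0; 0.6 -0.3 0.3 0; 0.6 -0.6 0 0; 0.47 -0.9 0 0; 0 -0.9 0 0; 0 -0.9 0 0; 0 -0.9 0 0; 0 -0.9 0 0; 0 -0.9 0 0; 0 -0.9 0 0"

```text
clock: 15.48
eef_pos: [0.4972, -0.1323, 0.1985]
tcp_rot: [-179.8, -0.1, 93.8]
wrist_force: [-0.1, 0.0, -3.4]
finger_gap: 0.299
gripper_force: 35.0
```

>>> play_rows --plan "0 -0.9 0 0; 0 -0.9 0 0; 0 -0.9 0 0; 0 -0.9 0 0; 0 -0.9 0 0; 0 -0.9 0 0; 0 -0.9 0 0; 0 -0.7 0 0; 0 -0.3 0 0; 0 0 0 0"

```text
clock: 16.32
eef_pos: [0.4973, -0.3148, 0.1986]
tcp_rot: [-179.9, -0.1, 93.8]
wrist_force: [-0.5, 0.6, -2.9]
finger_gap: 0.297
gripper_force: 35.0
```

```bash
python3 - <<'E'
from h import *
a=shot('top','t5.png');s=shot('side','s5.png')
r=lambda i:cv2.resize(i,(400,400),interpolation=cv2.INTER_CUBIC)
cv2.imwrite('pics/m5.png',np.hstack([r(cv2.imread('pics/t5.png')[160:260,305:405]),r(cv2.imread('pics/s5.png')[190:290,210:310])]))
print(robot.state()['eef_pos'],robot.state()['wrist_force'],robot.state()['tcp_rot'])
for p in [(0.4975,-0.306,.069),(0.4975,-0.306,.026)]: print((np.array(proj(s,p))-[210,190])*4)
E
```

```text
[ 0.49774667 -0.31300271  0.19955278] [-1.05008321  0.755102   -2.98931155] [-1.79928616e+02 -1.08086186e-01  9.38616354e+01]
[140.91024295 250.65708315]
[143.09311702 281.91921993]
```

View pics/m5.png

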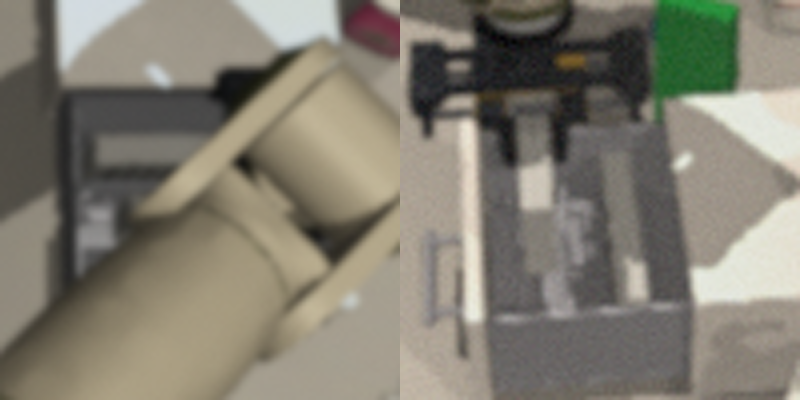

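```bash
python3 - <<'E'
from h import *
import pickle;d=pickle.load(open('cal.pkl','rb'));s=d['side'];t=d['top']
img=cv2.resize(cv2.imread('pics/side0.png')[210:297,210:326],None,fx=6,fy=6,interpolation=cv2.INTER_CUBIC)
im2=cv2.resize(cv2.imread('pics/top0.png')[175:250,315:405],None,fx=6,fy=6,interpolation=cv2.INTER_CUBIC)
c=np.cos(np.radians(4));q=np.sin(np.radians(4))
def W(x,y,z): return (0.4975+c*x-q*y,-0.306+q*x+c*y,z+.026)
for I,cam,o in((img,s,(210,210)),(im2,t,(315,175))):
  for x,y0,z,col in((-.019,.06,.043,(0,0,255)),(.019,.06,.043,(0,0,255)),(-.013,.0855,0,(0,255,0)),(.013,.0855,0,(0,255,0)),(.072,.0855,.084,(255,0,0))):
    a,b=[tuple(np.round((np.array(proj(cam,W(x,y,z)))-o)*6+2.5).astype(int).tolist()) for y in(-y0,y0)]
    cv2.line(I,a,b,col,1)
h=max(img.shape[0],im2.shape[0]);f=lambda I:cv2.copyMakeBorder(I,0,h-I.shape[0],0,0,cv2.BORDER_CONSTANT)
M=np.hstack([f(img),f(im2)]);cv2.imwrite('pics/m6.png',cv2.resize(M,None,fx=800/M.shape[1],fy=800/M.shape[1],interpolation=cv2.INTER_AREA))
E
```

```text
(no output)
```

View pics/m6.png

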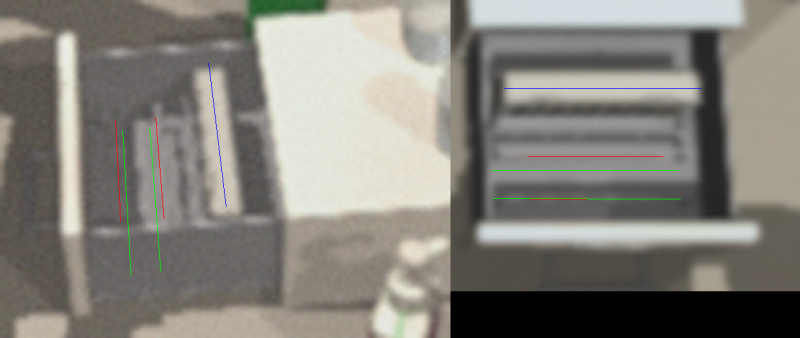

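The overlay agrees: filed cassette, panel and divider wires match the computed slot to within 1–2 mm, so the cassette hangs over the slot. I lower it.

>>> play_rows --plan "0 0.13 -0.3 0.04; 0 0.12 -0.6 0; 0 0 -0.6 0; 0 0 -0.6 0; 0 0 -0.6 0; 0 0 0 0; 0 0 -0.4 0; 0 0 -0.3 0; 0 0 0 0"

```text
clock: 17.17
eef_pos: [0.4975, -0.307, 0.1144]
tcp_rot: [-179.9, -0.1, 94.0]
wrist_force: [0.1, 0.1, -4.4]
finger_gap: 0.294
gripper_force: 35.0
```

>>> play_rows --plan "0 0 -0.3 0; 0 0 -0.3 0; 0 0 -0.3 0; 0 0 0 0; 0 0 -0.2 0; 0 0 -0.2 0; 0 0 0 0; 0 0 0 0"

```text
clock: 17.83
eef_pos: [0.4978, -0.3076, 0.083]
tcp_rot: [-180.0, -0.0, 94.0]
wrist_force: [0.7, 0.4, -2.1]
finger_gap: 0.3
gripper_force: 35.0
```

>>> play_rows --plan "0 0 -0.1 0; 0 0 -0.08 0; 0 0 -0.06 0; 0 0 0 0; 0 0 0 0"

```text
clock: 18.25
eef_pos: [0.4979, -0.3077, 0.0772]
tcp_rot: [-180.0, -0.0, 94.0]
wrist_force: [-0.3, 0.4, -3.9]
finger_gap: 0.294
gripper_force: 35.0
```

>>> play_rows --plan "0 0 -0.04 0; 0 0 0 0; 0 0 -0.03 0; 0 0 0 0; 0 0 0 0"

```text
clock: 18.67
eef_pos: [0.4985, -0.3078, 0.0769]
tcp_rot: [179.9, 0.1, 94.0]
wrist_force: [-1.6, 4.9, 9.1]
finger_gap: 0.295
gripper_force: 35.0
```

>>> play_rows --plan "0 0 0.03 0; 0 0 0 0; 0 0 0 0; 0 0 0 0; 0 0 0 0; 0 0 0 0; 0 0 0 0" --jaw 0.48

```text
clock: 19.25
eef_pos: [0.4979, -0.3077, 0.0761]
tcp_rot: [-180.0, -0.0, 94.0]
wrist_force: [0.3, -0.5, 0.0]
finger_gap: 0.481
gripper_force: 0.0
```

>>> play_rows --plan "0 0 0.2 0; 0 0 0.4 0; 0 0 0.7 0; 0 0 0.9 0; 0 0 0.9 0; 0 0 0.9 0; 0 0 0.6 0; -0.6 0 0 0; -0.9 0 0 0; -0.9 0 0 0"

```text
clock: 20.08
eef_pos: [0.4374, -0.3075, 0.1923]
tcp_rot: [180.0, 0.1, 94.1]
wrist_force: [0.2, -0.4, -0.2]
finger_gap: 0.478
gripper_force: 0.0
```

>>> play_rows --plan "-0.9 0 0 0; -0.9 0 0 0; -0.3 0 0 0; 0 0 -0.6 0; 0 0 -0.9 0; 0 0 -0.9 0; 0 0 -0.8 0; 0 0 -0.3 0; 0 0 0 0" --jaw 0 --newtons 30

```text
clock: 20.83
eef_pos: [0.3854, -0.3073, 0.1029]
tcp_rot: [-179.9, -0.1, 94.0]
wrist_force: [-0.2, 0.1, -0.2]
finger_gap: 0.008
gripper_force: 0.0
```

>>> play_rows --plan "0.3 0.02 0 0; 0.3 0.02 0 0; 0.3 0.02 0 0; 0.3 0.02 0 0; 0.3 0.02 0 0; 0.3 0.02 0 0; 0.3 0.02 0 0; 0.3 0.02 0 0; 0.3 0.02 0 0; 0.3 0.02 0 0"

```text
clock: 21.67
eef_pos: [0.4611, -0.3026, 0.1037]
tcp_rot: [-180.0, -0.0, 94.0]
wrist_force: [-2.3, 1.0, 1.5]
finger_gap: 0.006
gripper_force: 1.4
```

>>> play_rows --plan "0.3 0.02 0 0; 0.3 0.02 0 0; 0.3 0.02 0 0; 0.3 0.02 0 0; 0.3 0.02 0 0; 0.3 0.02 0 0; 0.3 0.02 0 0; 0.3 0.02 0 0; 0.3 0.02 0 0; 0.3 0.02 0 0"

```text
clock: 22.5
eef_pos: [0.5361, -0.2975, 0.1035]
tcp_rot: [-180.0, -0.0, 94.0]
wrist_force: [-2.8, 1.8, 0.9]
finger_gap: 0.004
gripper_force: 1.3
```

>>> play_rows --plan "0.3 0.02 0 0; 0.3 0.02 0 0; 0.3 0.02 0 0; 0.25 0.02 0 0; 0.15 0.01 0 0; 0 0 0 0; 0 0 0 0"

```text
clock: 23.08
eef_pos: [0.5682, -0.2956, 0.1038]
tcp_rot: [180.0, 0.0, 94.0]
wrist_force: [-0.9, 0.5, 0.3]
finger_gap: 0.004
gripper_force: 0.0
```

>>> play_rows --plan "0.1 0.01 0 0; 0.1 0.01 0 0; 0.1 0.01 0 0; 0.1 0.01 0 0; 0.1 0.01 0 0; 0.06 0 0 0; 0.06 0 0 0; 0 0 0 0"

```text
clock: 23.75
eef_pos: [0.5838, -0.294, 0.1037]
tcp_rot: [180.0, -0.0, 94.0]
wrist_force: [0.2, 0.4, 0.6]
finger_gap: 0.006
gripper_force: 0.0
```

>>> play_rows --plan "0.06 0 0 0; 0.06 0 0 0; 0.06 0 0 0; 0.06 0 0 0; 0 0 0 0"

```text
clock: 24.17
eef_pos: [0.584, -0.2939, 0.1037]
tcp_rot: [-179.2, -0.3, 94.0]
wrist_force: [-40.3, 4.4, 16.8]
finger_gap: 0.003
gripper_force: 20.2
```

>>> play_rows --plan "-0.1 0 0 0; -0.3 0 0 0; -0.8 0 0 0; -0.8 0 0 0; -0.9 0 0 0; -0.9 0 0.5 0; -0.9 0.5 0.8 0; -0.6 0.9 0.8 0; 0 0.9 0.5 0; 0 0.9 0 0"

```text
clock: 25.0
eef_pos: [0.4572, -0.214, 0.1715]
tcp_rot: [179.8, 0.2, 93.9]
wrist_force: [1.2, -0.5, -0.3]
finger_gap: 0.009
gripper_force: 0.0
```

>>> play_rows --plan "0 0.9 0 0; 0 0.9 0 0; 0 0.9 0 0; 0 0.9 0 0; 0 0.9 0 0; 0 0.9 0 0; 0 0.9 0 0; 0 0.5 0 0; 0 0 0 0"

```text
clock: 25.75
eef_pos: [0.4568, -0.0421, 0.1689]
tcp_rot: [180.0, -0.0, 94.2]
wrist_force: [-0.4, -1.0, -0.6]
finger_gap: 0.008
gripper_force: 0.0
```

```bash
python3 - <<'E'
from h import *
a=shot('top','t7.png');s=shot('side','s7.png')
r=lambda i:cv2.resize(i,(400,400),interpolation=cv2.INTER_CUBIC)
cv2.imwrite('pics/m7.png',np.hstack([r(cv2.imread('pics/t7.png')[115:245,290:420]),r(cv2.imread('pics/s7.png')[180:300,210:330])]))
t=a
for p in [(0.6027,-.299,.136)]: print((np.array(proj(t,p))-[290,115])*400/130)
print(robot.state()['eef_pos'])
E
```

```text
[200.38481758 218.02644773]
[ 0.45707143 -0.04421919  0.16885535]
```

View pics/m7.png

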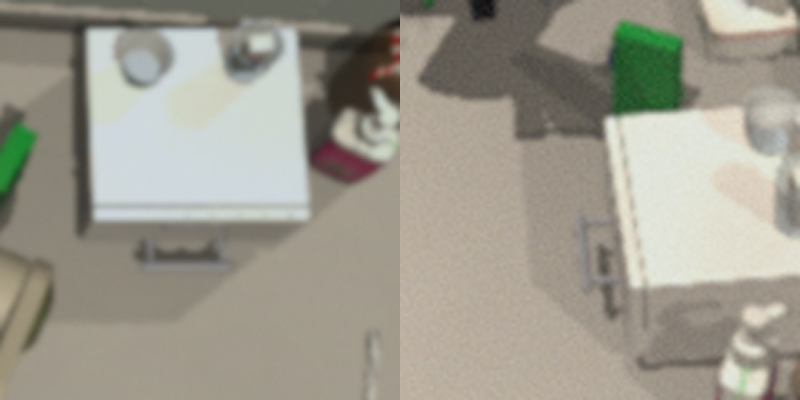

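The panel's front edge (rows 218–220 in the left crop) lies where the shut position predicts (218), with only a thin seam left. The drawer is shut.

```bash
python3 -c "
from rig import robot
print(robot.job_done())"
```

```text
the job is handed in; nothing more can be done
None
```

I stood the cassette on its long edge on the counter, let go, regrasped it from above, and set it in the drawer's front slot. The drawer is pushed to its stop and looks shut in the last picture. The job is handed in with no verdict shown, and I did not see the cassette again once the drawer was closed.

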